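# Feed pebbles onto the test sieve and hold the gate plunger open

## Task

Tip the steel pot over with its red handle bar so that all four pebbles roll out into the chute behind the closed gate, then stand the pot fully upright again. Only then pull the red knob of the sprung gate plunger straight up to its stop, so that the pebbles run down into the sieve, and finish still gripping the knob and holding the plunger fully up. Leave the jar and the two round tins where they are.

Things in the scene. Friction and masses are not known exactly. Their poses are not given: they have to be found in the camera images.
- feeder: Feeder stand fixed to the worktop, yaw up to 0.2 rad. Origin: on the worktop under its middle. Aluminium chute, 72 mm wide inside, walls 42 mm high, sloping down 22 degrees along its -y (to the robot's right) from y +0.05 (floor z 0.148) to the open end at y -0.155 (floor z 0.065). Posts at x +-0.047, y +0.04, 220 mm tall, carry the pot. A bridge over the chute at y -0.11 (top z 0.178) guides the plunger.
- pot_pivot (a point): Middle of the pot's hinge axis, which runs along the feeder's x; feeder frame (0, 0.04, 0.205). Stays put when the pot tips. The steel pot is 61 mm across, 85 mm high, wall 3.5 mm; its rim is 40 mm above the hinge axis when upright.
- pot (a joint): Tilt of the pot in rad: 0 = upright (stop), 2.2 = mouth turned over toward the chute (feeder -y) and down (stop); turns about the feeder's +x through pot_pivot. Friction of 0.05 N m lets it stay where it is left. The pebbles have all come out by about 2.0 rad.
- handle_bar (a point): Centre of the pot's red round handle bar: 12 mm thick, 63 mm long, along the feeder's x, on two side arms 90 mm from the hinge axis. Upright: on the +y side of the pot, level with the hinge, 53 mm free between bar and pot. At tilt a it lies at y = 0.09 cos a, z = 0.09 sin a from pot_pivot (feeder axes): up, then over the pot. Pinched from above, it can turn between the fingers.
- gate_pin (a joint): Lift of the sprung gate plunger in m: 0 = seated (blade closes the chute, pin in its seat hole in the chute floor), 0.052 = fully up against its stop. A spring pulls it down with 5 N when seated and 9 N fully up; it snaps shut when let go.
- knob_center (a point): Centre of the plunger's red upright knob, 26 mm diameter, 29 mm high, on top of the bridge over the chute (feeder x 0, y -0.11), 196 mm above the worktop when seated. It moves straight up with the plunger. Its underside is 4 mm above the bridge; grip it from above, about its sides.
- pebble_1: Rounded grey-brown pebble, about 27 mm, 30 g; origin at its centre. Starts in the pot.
- pebble_2: Rounded grey-brown pebble, about 27 mm, 30 g; origin at its centre. Starts in the pot.
- pebble_3: Rounded grey-brown pebble, about 27 mm, 30 g; origin at its centre. Starts in the pot.
- pebble_4: Rounded grey-brown pebble, about 27 mm, 30 g; origin at its centre. Starts in the pot.
- sieve: Round brass-coloured test sieve, 203 mm diameter, 50 mm high, mesh 20 mm above its underside, fixed, standing under the chute's open end. Origin: centre of its underside.
- jar: Sample jar with blue lid, 64 mm diameter, 85 mm high, bystander. Origin: centre of its underside.
- tin_large: Round aluminium tin, 68 mm diameter, 38 mm high, bystander. Origin: centre of its underside.
- tin_small: Round aluminium tin, 54 mm diameter, 30 mm high, bystander. Origin: centre of its underside.

How it is judged:
By the outcome, as a careful person would: the job done as asked, in the order asked, and still so for the second after the job is handed in, while the arm keeps its last pose, push and grip.
It also fails if it takes over 58 s, if anything falls off the work surface, if the arm or the gripper's body presses on something with over 40 N, if the wrist force passes 120 N, or if a joint passes its speed limit or range.

## Robot

A 6-joint arm with a two-finger parallel gripper is mounted at the origin on a cart in front of the work surface, level with it; the furniture and walls round the work are solid. World frame = base frame: x ahead of the robot, y to its left, z up, the work surface at z = 0. Lengths are in m, angles in rad, forces in N, time in s.
With the tool pointing down it reaches from about 0.35 to 0.975 m from the base axis. Payload 4.9 kg.
Tool frame: the origin (TCP) lies at the very end of the fingers, on their centre line; the grasp point (between the pads) lies 19 mm behind it; x points along the fingers, z is the direction in which the jaws open and shut, and the axes are right-handed (so a half turn about x gives the same grasp; the last joint's range is limited). The gripper opens to 85 mm and grips with 20 to 120 N. Pads are 22 mm wide; open, the fingers measure 114 mm over their backs; the gripper's body (76 mm by 85 mm) begins 54 mm behind the grasp point. The pads swing forward as they close: fully open they stand 13 mm farther back than shut.
Start: joints at [1.157, 0.053, 1.613, -0, 1.476, -0.119], TCP at [0.182, 0.598, 0.231] pointing down, gripper open.
Joint ranges: [-3.01, 3.01], [-1.01, 2.22], [0.06, 2.58], [-1.02, 4.17], [0.09, 2.62], [-3.14, 3.14]. Speed limits (rad/s): [2.57, 2.57, 3.14, 3.14, 3.14, 3.14].

## Interface

Orientations are given as a unit quaternion [w, x, y, z].
In Python, from plant import manip, viewer gives the robot as it stands.
- The arm moves only by the shell command python3 -m inch 'ROWS'. ROWS is JSON, a list of rows, each an object with "fingers": the opening, from -1 (shut) to 1 (fully open), so that 0 is half open; "delta_pos": the shift along the tool's x, y, z in cm, a list of three; "twist": the turn, a rotation vector about the tool's x, y, z in degrees, a list of three. A call has 1 to 5 rows; each row shifts and turns the commanded pose from where the row before left it, along the tool's axes as they then stand; what a row does not reach is not made up. A row lasts 1/8 s, in which the tool goes at most 62.5 mm and 10.7 degrees, less where a joint would pass 70% of its speed; a pose out of reach is approached as far as the arm can. A call is refused whole if a number of a shift passes 6.25 or a number of a turn 10.7, either way. A call with a gripper value outside its range is refused whole. The fingers move at their own pace and stop on an object; the grip force is fixed at half the most. Time passes only in rows, so rows that do not move let the fingers close. It gives the time, the measured TCP pose, the force and the opening at its end, in the units of the state.
- manip.state(): the state, without advancing time (a new reading comes with each control period).
- viewer.grab_frame(name): name is "scene" or "side" or "wrist"; returns a dict with "pixels" (420x560x3 uint8, blue, green, red), "range_z" (420x560 float32, m along the optical axis (not along the pixel's ray), 0 where there is no reading), "K" (3x3 intrinsics, pixels), "k1" (the pictures are not rectified: a ray, as slopes to the right and down, at radius r is drawn at 1 + k1 r^2 times it, then the intrinsics apply), "pose" (4x4, takes a point from camera to world coordinates). Camera axes: x right, y down, z forward; pixel columns grow to the right and rows downward; lengths in m; the calibration is good to about 2 mm. A picture is of the moment at which its call begins.
- manip.job_done(): hands the job in, once; it reports no verdict.
The state is a dict: "time": time; "joint_pos": joint angles; "joint_vel": joint speeds; "joint_efforts": joint torques, N m; "tool_pos": TCP position; "tool_rot": TCP orientation; "contact_force": force on the tool from outside, world axes, zero at the start; "ft_torque": the same for the moment, N m; "gripper_width": opening from 0.0 (shut) to 1.0 (fully open).
Only numpy, scipy, OpenCV 4.12 (cv2) and the standard library are available. Lean on these libraries where they do the work, as an engineer would, in place of code of your own. Each camera call takes 0.05 s, during which the arm holds its last target.

## Working session

There is one attempt and no reset: what is moved stays moved. The work goes in short steps, Python scripts to look and compute and a shell command to move; the robot and the scene stay as the last step left them, time stands still between calls to the robot, and variables do not carry over. Pictures are saved under pics/ and viewed, and the job is handed in when it is done.

```bash
ls; mkdir -p pics; python3 - <<'E'
from plant import manip, viewer
import cv2
s=manip.state(); print(s)
for n in ["scene","side","wrist"]:
    f=viewer.grab_frame(n); cv2.imwrite(f"pics/{n}0.png",f["pixels"]); print(n,f["K"],f["k1"],f["pose"])
E
```

```text
pics
{'time': 0.0, 'joint_pos': array([ 1.15699283e+00,  5.33624552e-02,  1.61433084e+00,  2.02404932e-05,
        1.47598512e+00, -1.19012010e-01]), 'joint_vel': array([-0.00013801, -0.00073592,  0.00030539, -0.00049411, -0.00055571,
       -0.00074483]), 'joint_efforts': array([-6.35171250e-05, -3.93685949e+01, -3.70175779e+01, -3.72982925e-06,
        6.91266774e-03,  1.29216360e-05]), 'tool_pos': array([0.18133226, 0.59745403, 0.23003754]), 'tool_rot': array([ 0.567366  , -0.42150595,  0.56865371,  0.42078678]), 'contact_force': array([ 0.07176746, -0.62645013,  1.19048039]), 'ft_torque': array([ 0.01853755, -0.03596269,  0.03650394]), 'gripper_width': 1.0023990433098482}
scene [[510.2728402    0.         273.58415379]
 [  0.         510.2728402  200.98486906]
 [  0.           0.           1.        ]] -0.11657648333748377 [[-4.46347596e-01 -4.42765140e-01  7.77645713e-01 -8.37180359e-01]
 [-8.94859623e-01  2.20576876e-01 -3.88036205e-01  5.91693660e-01]
 [ 2.78242553e-04 -8.69082777e-01 -4.94666605e-01  9.71484312e-01]
 [ 0.00000000e+00  0.00000000e+00  0.00000000e+00  1.00000000e+00]]
side [[463.60612212   0.         285.13726165]
 [  0.         463.60612212 211.91928009]
 [  0.           0.           1.        ]] 0.028467071214966663 [[-0.21921425 -0.73598561  0.64052345 -0.45969141]
 [-0.97555179  0.17584595 -0.1318215   0.16349346]
 [-0.01561473 -0.65376095 -0.75654002  1.23070002]
 [ 0.          0.          0.          1.        ]]
wrist [[343.85832501   0.         281.10702554]
 [  0.         343.85832501 208.73073723]
 [  0.           0.           1.        ]] -0.055707780913531305 [[ 0.29008428  0.90865699  0.30032246  0.10498447]
 [ 0.9570004  -0.27505103 -0.09218003  0.6213879 ]
 [-0.00115603  0.31414869 -0.94937309  0.37261319]
 [ 0.          0.          0.          1.        ]]
```

View pics/scene0.png

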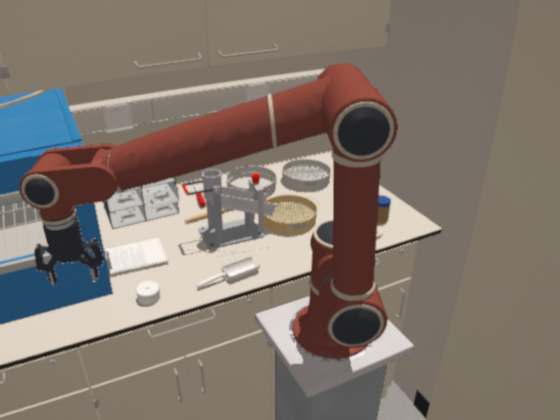

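View pics/side0.png

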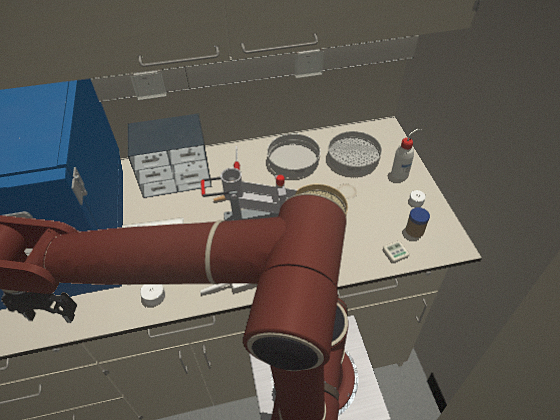

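View pics/wrist0.png

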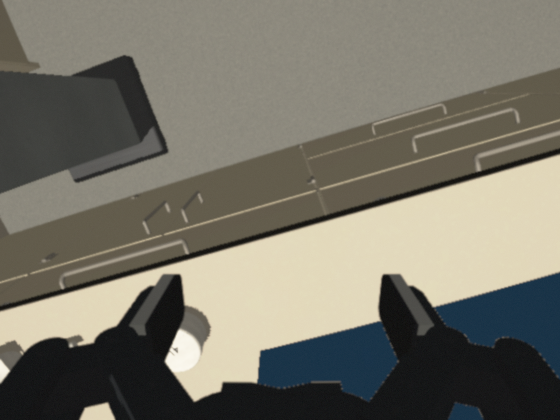

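Scene view: knob near (256,178), pot near (211,175), red handle near (200,190). Side view: knob (281,180), handle (206,186). Now measuring from red masks with depth and two-ray triangulation.

```bash
cat > h.py <<'E'
import numpy as np, cv2
from plant import manip, viewer
from scipy.spatial.transform import Rotation as R
def ray(f,u,v):
    K=f["K"]; k=f["k1"]; xd=np.array([(u-K[0,2])/K[0,0],(v-K[1,2])/K[1,1]]); x=xd.copy()
    for _ in range(20): x=xd/(1+k*(x@x))
    return np.r_[x,1]
def cast(f,u,v,z):
    T=f["pose"]; d=T[:3,:3]@ray(f,u,v); o=T[:3,3]; return o+d*(z-o[2])/d[2]
def dep(f,u,v):
    T=f["pose"]; return T[:3,:3]@(ray(f,u,v)*f["range_z"][int(v),int(u)])+T[:3,3]
def tri(L):
    A=np.zeros((3,3));b=np.zeros(3)
    for f,u,v in L:
        T=f["pose"]; d=T[:3,:3]@ray(f,u,v); d/=np.linalg.norm(d); P=np.eye(3)-np.outer(d,d); A+=P;b+=P@T[:3,3]
    p=np.linalg.solve(A,b)
    res=[np.linalg.norm((np.eye(3)-np.outer(d,d))@(p-f["pose"][:3,3])) for f,u,v in L for d in [(lambda q:q/np.linalg.norm(q))(f["pose"][:3,:3]@ray(f,u,v))]]
    return p,res
def proj(f,p):
    T=np.linalg.inv(f["pose"]); q=T[:3,:3]@p+T[:3,3]; x=q[:2]/q[2]; x=x*(1+f["k1"]*(x@x)); return x*np.diag(f["K"])[:2]+f["K"][:2,2]
def red(f):
    h=cv2.cvtColor(f["pixels"],cv2.COLOR_BGR2HSV)
    return (((h[...,0]<6)|(h[...,0]>174))&(h[...,1]>190)&(h[...,2]>110)).astype(np.uint8)
def blobs(f,mn=8):
    n,l,st,c=cv2.connectedComponentsWithStats(red(f))
    return [(st[i],c[i],np.median([dep(f,u,v) for v,u in np.argwhere(l==i)],axis=0)) for i in range(1,n) if st[i][4]>=mn]
def tipto(p):
    "shift in tool axes cm from current TCP to p"
    s=manip.state(); w,x,y,z=s["tool_rot"]; M=R.from_quat([x,y,z,w])
    return M.inv().apply(np.array(p)-s["tool_pos"])*100, M
E
python3 - <<'E'
from h import *
np.set_printoptions(precision=3,suppress=True)
for n in ["scene","side"]:
    f=viewer.grab_frame(n)
    for b in blobs(f): print(n,b)
    x,y,w,h=(150,140,190,120)
    cv2.imwrite(f"pics/{n}1.png",cv2.resize(f["pixels"][y:y+h,x:x+w],None,fx=4,fy=4,interpolation=cv2.INTER_CUBIC))
print(tipto([0,0,0])[1].as_matrix())
E
```

```text
scene (array([253, 174,   6,   9,  44], dtype=int32), array([255.295, 177.705]), array([ 0.54 , -0.027,  0.204]))
scene (array([183, 185,   4,   7,  10], dtype=int32), array([184.4, 187.7]), array([0.569, 0.209, 0.208]))
scene (array([198, 194,   6,  12,  41], dtype=int32), array([200.39 , 199.488]), array([0.781, 0.09 , 0.023]))
side (array([234, 162,   5,   7,  16], dtype=int32), array([236.312, 164.75 ]), array([0.835, 0.081, 0.024]))
side (array([277, 175,   7,   5,  24], dtype=int32), array([280.   , 177.417]), array([ 0.546, -0.03 ,  0.212]))
side (array([202, 180,   3,  14,  29], dtype=int32), array([202.552, 186.69 ]), array([0.56 , 0.209, 0.212]))
[[-0.    -0.957  0.291]
 [-0.001  0.291  0.957]
 [-1.     0.    -0.001]]
```

View pics/scene1.png

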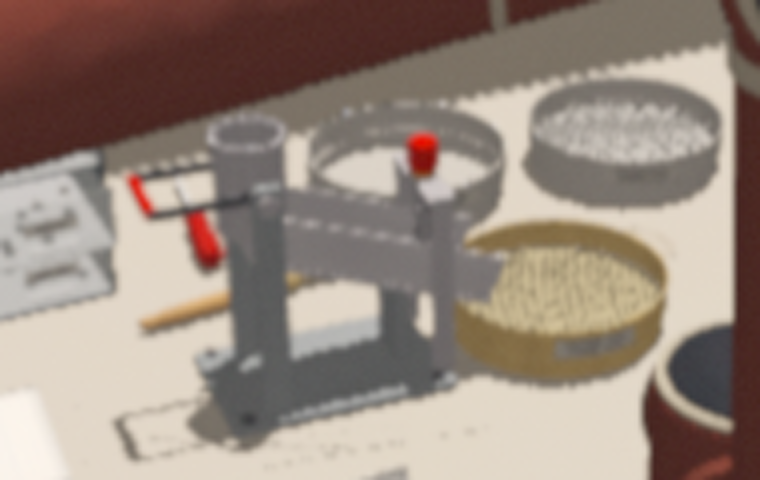

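View pics/side1.png

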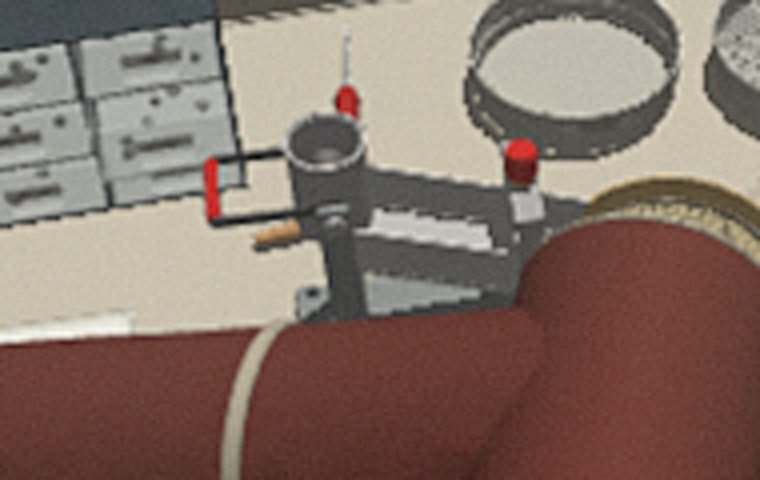

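```bash
python3 - <<'E'
from h import *
np.set_printoptions(precision=3,suppress=True)
f=viewer.grab_frame("scene");g=viewer.grab_frame("side")
print("knob",tri([(f,255.3,177.7),(g,280,179.5)]))
print("bar",tri([(f,185,188.8),(g,202.8,187.4)]))
# height map per 10cm cell
for n,F in (("scene",f),("side",g)):
    P=[]
    for v in range(0,420,2):
        for u in range(0,560,2):
            if F["range_z"][v,u]>0: P.append(dep(F,u,v))
    P=np.array(P); print(n)
    xs=np.arange(0.1,1.1,.1); ys=np.arange(1.0,-.6,-.1)
    print("      ",xs)
    for y in ys:
        r=[]
        for x in xs:
            m=(abs(P[:,0]-x)<.05)&(abs(P[:,1]-y)<.05); r.append(P[m,2].max() if m.any() else -9)
        print("%.1f"%y,np.round(r,2))
E
```

```text
knob (array([ 0.55 , -0.031,  0.197]), [np.float64(0.0009608829182130552), np.float64(0.0009608829182130945)])
bar (array([0.563, 0.208, 0.206]), [np.float64(0.0007740330528538036), np.float64(0.0007740330528537631)])
scene
       [0.1 0.2 0.3 0.4 0.5 0.6 0.7 0.8 0.9 1. ]
1.0 [-9 -9 -9 -9 -9 -9 -9 -9 -9 -9]
0.9 [-9.   -9.   -0.09 -9.   -9.   -9.   -9.   -9.   -9.   -9.  ]
0.8 [-9.    0.    0.    0.2   0.16  0.16  0.16  0.04  0.12 -9.  ]
0.7 [0.53 0.35 0.   0.48 0.48 0.48 0.69 0.49 0.48 0.48]
0.6 [0.56 0.55 0.   0.48 0.48 0.48 0.81 0.49 0.49 0.48]
0.5 [0.58 0.56 0.   0.48 0.48 0.48 0.8  0.48 0.48 0.47]
0.4 [0.62 0.   0.04 0.04 0.02 0.02 0.79 0.14 0.4  0.47]
0.3 [0.63 0.   0.02 0.01 0.02 0.6  0.78 0.15 0.4  0.46]
0.2 [0.   0.   0.03 0.03 0.21 0.6  0.77 0.15 0.4  0.47]
0.1 [0.02 0.   0.03 0.03 0.24 0.6  0.76 0.03 0.39 0.46]
0.0 [ 0.31 -0.    0.01  0.    0.21  0.6   0.76  0.05  0.4   0.46]
-0.1 [-9.    0.    0.01  0.05  0.11  0.6   0.75  0.05  0.39  0.46]
-0.2 [-9.   -9.   -9.    0.05  0.05  0.6   0.74  0.05  0.4   0.47]
-0.3 [-9.   -0.    0.   -9.    0.05  0.05  0.74  0.05  0.4   0.46]

[... 528 characters left out ...]
0.56 0.01 0.49 0.49 0.49 0.77 0.49 0.43 0.39]
0.4 [ 0.62  0.55  0.04  0.04 -9.    0.02  0.76  0.21  0.4   0.38]
0.3 [ 0.64  0.01  0.02  0.01 -9.    0.6   0.75  0.21  0.4   0.38]
0.2 [ 0.64  0.    0.03 -0.    0.22  0.6   0.74  0.21  0.39  0.39]
0.1 [ 0.01  0.    0.03 -9.    0.25  0.6   0.73  0.03  0.39  0.39]
0.0 [-9.   -9.   -9.   -9.    0.22  0.6   0.71  0.05  0.39  0.4 ]
-0.1 [ 0.29 -0.    0.   -9.   -9.    0.6   0.7   0.05  0.39  0.39]
-0.2 [0.   0.   0.01 0.01 0.05 0.6  0.69 0.05 0.4  0.39]
-0.3 [-9.    0.    0.02  0.02  0.05  0.05  0.68  0.06  0.39  0.38]
-0.4 [-0.89  0.    0.02  0.09  0.01  0.01  0.67  0.03  0.39  0.38]
-0.5 [-0.89  0.    0.01  0.09  0.04  0.16  0.66  0.05  0.39  0.39]
```

```bash
python3 - <<'E'
from h import *
np.set_printoptions(precision=3,suppress=True)
for n in ("scene","side"):
    F=viewer.grab_frame(n)
    P=np.array([dep(F,u,v) for v in range(0,420) for u in range(0,560,2) if F["range_z"][v,u]>0])
    for z in np.arange(.3,.85,.04):
        m=(abs(P[:,2]-z)<.02)&(P[:,0]>.45)&(P[:,1]<.42)&(P[:,1]>-.3)
        if m.any(): print(n,"%.2f"%z,m.sum(),np.percentile(P[m,0],[0,5,50,95]),np.percentile(P[m,1],[0,100]))
E
```

```text
scene 0.30 411 [0.918 0.926 0.949 0.957] [-0.161  0.419]
scene 0.34 876 [0.918 0.924 0.947 0.957] [-0.3   0.42]
scene 0.38 1382 [0.917 0.926 0.952 1.001] [-0.298  0.42 ]
scene 0.42 948 [0.947 0.991 0.999 1.007] [-0.3   0.42]
scene 0.46 609 [0.985 0.991 0.999 1.007] [-0.3   0.42]
scene 0.54 89 [0.659 0.661 0.666 0.672] [-0.281  0.41 ]
scene 0.58 1392 [0.628 0.636 0.664 0.67 ] [-0.299  0.42 ]
scene 0.62 1454 [0.639 0.659 0.665 0.67 ] [-0.3   0.42]
scene 0.66 1488 [0.654 0.659 0.665 0.671] [-0.3   0.42]
scene 0.70 1531 [0.653 0.659 0.665 0.67 ] [-0.3   0.42]
scene 0.74 1347 [0.654 0.659 0.665 0.671] [-0.3   0.42]
scene 0.78 294 [0.655 0.659 0.665 0.669] [0.109 0.42 ]
side 0.30 532 [0.919 0.925 0.949 0.955] [-0.297  0.419]
side 0.34 1097 [0.92  0.925 0.947 0.953] [-0.299  0.419]
side 0.38 947 [0.918 0.925 0.947 0.953] [-0.3    0.419]
side 0.54 52 [0.663 0.664 0.666 0.669] [-0.291  0.388]
side 0.58 1887 [0.63  0.635 0.664 0.668] [-0.3   0.42]
side 0.62 2120 [0.639 0.66  0.664 0.668] [-0.3   0.42]
side 0.66 2241 [0.658 0.661 0.665 0.669] [-0.299  0.42 ]
side 0.70 1796 [0.658 0.661 0.665 0.668] [-0.25  0.42]
side 0.74 654 [0.658 0.661 0.665 0.668] [0.093 0.42 ]
```

Knob triangulates to (0.550,-0.031,0.197) and bar to (0.563,0.208,0.206). The heights and the 0.24 m spacing match the text. Blue box occupies x>0.35, y>0.45, and the cupboard front is at x≈0.66 above z 0.55. I'll align the jaws with feeder y and pull back clear of the box first.

```bash
python3 -m inch '[{"fingers":1,"delta_pos":[0,0,0],"twist":[-6.9,0,0]},{"fingers":1,"delta_pos":[0,0,0],"twist":[-6.9,0,0]},{"fingers":1,"delta_pos":[-0.5,-0.5,-4],"twist":[0,0,0]},{"fingers":1,"delta_pos":[-1,-0.5,-5],"twist":[0,0,0]},{"fingers":1,"delta_pos":[-1,-0.5,-5],"twist":[0,0,0]}]'
python3 -m inch '[{"fingers":1,"delta_pos":[0,0,-5],"twist":[0,0,0]},{"fingers":1,"delta_pos":[-0.5,-3,-4],"twist":[0,0,0]},{"fingers":1,"delta_pos":[0,-4.5,-3],"twist":[0,0,0]},{"fingers":1,"delta_pos":[0,-4.5,-3],"twist":[0,0,0]},{"fingers":0.2,"delta_pos":[0,0,0],"twist":[0,0,0]}]'
python3 - <<'E'
from h import *
s=manip.state();print(s["time"],s["tool_pos"],tipto([.563,.208,.28])[0],tipto([0,0,0])[1].as_matrix().round(3),s["joint_pos"].round(2))
E
```

```text
time: 1.08
tool_pos: [0.1889, 0.4561, 0.2565]
tool_rot: [0.513, -0.487, 0.513, 0.486]
contact_force: [0.3, 0.2, 1.5]
gripper_width: 0.998
time: 1.7
tool_pos: [0.3028, 0.2993, 0.2615]
tool_rot: [0.515, -0.485, 0.515, 0.485]
contact_force: [-0.5, 0.9, 0.1]
gripper_width: 0.823
1.7 [0.30282175 0.2992528  0.26153419] [ -1.82735862 -26.52108107  -7.5432649 ] [[ 0.001 -0.998  0.06 ]
 [-0.     0.06   0.998]
 [-1.    -0.001 -0.   ]] [ 0.6  -0.47  2.01 -0.    1.6  -0.91]
```

```bash
python3 -m inch '[{"fingers":0.1,"delta_pos":[-1,-5,-2],"twist":[0,0,0]},{"fingers":0.1,"delta_pos":[-1,-5,-2],"twist":[0,0,0]},{"fingers":0.1,"delta_pos":[-1,-4,-3],"twist":[0,0,0]},{"fingers":0.1,"delta_pos":[0,0,0],"twist":[0,0,-7.5]},{"fingers":0.1,"delta_pos":[0,0,0],"twist":[0,0,-7.5]}]'
python3 -m inch '[{"fingers":0.1,"delta_pos":[0,0,0],"twist":[0,0,0]}]'
python3 - <<'E'
from h import *
np.set_printoptions(precision=4,suppress=True)
s=manip.state();print(s["time"],s["tool_pos"],s["joint_pos"].round(2),s["gripper_width"]);M=tipto([0,0,0])[1];print(M.as_matrix().round(3))
f=viewer.grab_frame("wrist");cv2.imwrite("pics/w1.png",f["pixels"]);np.save("pics/w1.npy",f,allow_pickle=True)
for b in blobs(f): print(b)
E
```

```text
time: 2.33
tool_pos: [0.4373, 0.2242, 0.2915]
tool_rot: [0.573, -0.55, 0.445, 0.414]
contact_force: [-0.2, -0.2, -1.3]
gripper_width: 0.551
time: 2.45
tool_pos: [0.435, 0.2248, 0.2909]
tool_rot: [0.572, -0.549, 0.445, 0.416]
contact_force: [-0.1, 0.3, 0.6]
gripper_width: 0.548
2.45 [0.435  0.2248 0.2909] [ 0.39 -0.47  1.98 -0.11  1.4  -1.13] 0.5478620096300375
[[ 0.257 -0.965  0.051]
 [-0.013  0.05   0.999]
 [-0.966 -0.258  0.001]]
(array([266, 293,  12,  48, 484], dtype=int32), array([271.2665, 316.0475]), array([0.5605, 0.2103, 0.2103]))
(array([  0, 299,  24,  22, 291], dtype=int32), array([  8.6392, 311.2612]), array([ 0.5487, -0.0267,  0.2103]))
```

View pics/w1.png

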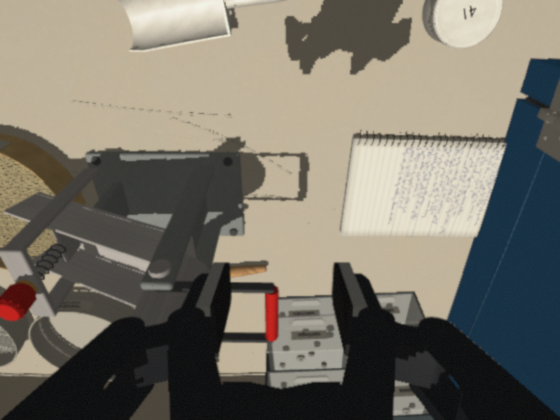

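Wrist view: bar at (271,316) between the fingers, knob cut off at the left edge (12,302), blue box at far right. I'll check the bar with three views and compute the shift.

```bash
cat >> h.py <<'E'
def cen(f,near):
    B=blobs(f); return min(B,key=lambda b:np.linalg.norm(b[1]-near))[1]
E
python3 - <<'E'
from h import *
np.set_printoptions(precision=4,suppress=True)
w=np.load("pics/w1.npy",allow_pickle=True).item()
print("ray at .206", cast(w,271.3,316,.206))
f=viewer.grab_frame("scene");g=viewer.grab_frame("side")
for F in (f,g):
    for b in blobs(F): print(b)
b,r=tri([(w,271.3,316),(f,185,188.8)]);print(b,r)
b,r=tri([(w,271.3,316),(g,202.8,187.4)]);print(b,r)
M=tipto([0,0,0])[1].as_matrix()
B=np.array([.5615,.2095,.206]); T=B+.017*M[:,0]
print(T,tipto(T)[0])
E
```

```text
ray at .206 [0.5666 0.2098 0.206 ]
(array([253, 174,   6,   9,  44], dtype=int32), array([255.2955, 177.7045]), array([ 0.5395, -0.028 ,  0.2029]))
(array([198, 194,   6,  12,  41], dtype=int32), array([200.3902, 199.4878]), array([0.7827, 0.0908, 0.0225]))
(array([235, 162,   4,   7,  17], dtype=int32), array([236.7647, 164.7647]), array([0.8307, 0.0797, 0.0269]))
(array([277, 175,   7,   5,  23], dtype=int32), array([279.9565, 177.2609]), array([ 0.5457, -0.0291,  0.212 ]))
[0.5658 0.2086 0.2051] [np.float64(0.0017383428699818803), np.float64(0.0017383428699819152)]
[0.5607 0.2096 0.2099] [np.float64(0.0009711250598226837), np.float64(0.0009711250598226381)]
[0.5659 0.2093 0.1896] [13.2128 -9.9083 -0.8284]
```

```bash
python3 -m inch '[{"fingers":0.1,"delta_pos":[1,-4,-0.3],"twist":[0,0,0]},{"fingers":0.1,"delta_pos":[2,-4,-0.3],"twist":[0,0,0]},{"fingers":0.1,"delta_pos":[2,-1.9,-0.2],"twist":[0,0,0]},{"fingers":0.1,"delta_pos":[0,0,0],"twist":[0,0,0]}]'
python3 - <<'E'
from h import *
np.set_printoptions(precision=4,suppress=True)
M=tipto([0,0,0])[1].as_matrix()
B=np.array([.5625,.2095,.206]); T=B+.017*M[:,0]
print(tipto(T)[0],manip.state()["joint_pos"])
f=viewer.grab_frame("wrist");cv2.imwrite("pics/w2.png",f["pixels"])
for b in blobs(f): print(b, cast(f,*b[1],.206))
E
```

```text
time: 3.1
tool_pos: [0.5454, 0.2093, 0.2664]
tool_rot: [0.571, -0.548, 0.447, 0.416]
contact_force: [-0.5, 0.8, 0.2]
gripper_width: 0.55
[ 7.9727 -0.1154  0.1213] [ 0.2799 -0.215   1.8223 -0.0883  1.2925 -1.2216]
(array([ 275,  191,   18,   82, 1222], dtype=int32), array([283.18  , 230.5606]), array([0.5605, 0.2099, 0.2102])) [0.5642 0.2099 0.206 ]
```

View pics/w2.png

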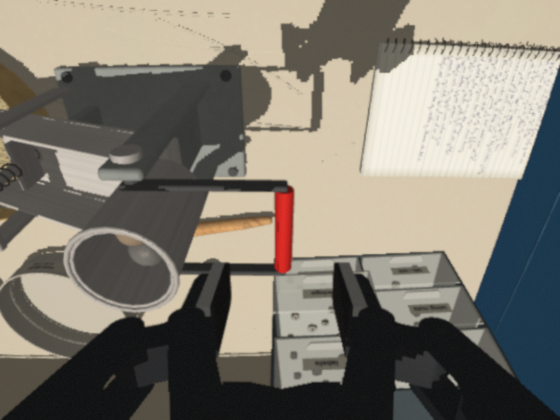

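Bar spans (283,190)–(283,272), lying on the finger centre line with its centre at y 0.210; pot mouth at (125,265) with pebbles inside. Descending, then closing.

```bash
python3 -m inch '[{"fingers":0.1,"delta_pos":[3,0,0],"twist":[0,0,0]},{"fingers":0.1,"delta_pos":[3,0,0],"twist":[0,0,0]},{"fingers":0.1,"delta_pos":[2,0,0.1],"twist":[0,0,0]},{"fingers":0.1,"delta_pos":[0,0,0],"twist":[0,0,0]}]'
python3 - <<'E'
from h import *
f=viewer.grab_frame("wrist");cv2.imwrite("pics/w3.png",f["pixels"])
for b in blobs(f): print(b, cast(f,*b[1],.206))
E
```

```text
time: 3.65
tool_pos: [0.5645, 0.2098, 0.1898]
tool_rot: [0.571, -0.549, 0.446, 0.416]
contact_force: [0.3, 0.1, 0.5]
gripper_width: 0.551
(array([ 268,  282,   27,   74, 1569], dtype=int32), array([280.39069471, 319.44231995]), array([0.57000266, 0.20951265, 0.21029348])) [0.57562049 0.20921951 0.206     ]
```

View pics/w3.png

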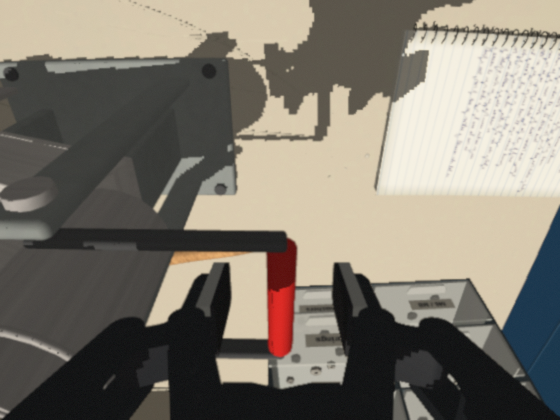

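Bar (281,245–355) is between the fingers, clear of both arms. Closing.

```bash
python3 -m inch '[{"fingers":-1,"delta_pos":[0,0,0],"twist":[0,0,0]},{"fingers":-1,"delta_pos":[0,0,0],"twist":[0,0,0]},{"fingers":-1,"delta_pos":[0,0,0],"twist":[0,0,0]},{"fingers":-1,"delta_pos":[0,0,0],"twist":[0,0,0]},{"fingers":-1,"delta_pos":[0,0,0],"twist":[0,0,0]}]'
python3 - <<'E'
from h import *
np.set_printoptions(precision=2,suppress=True)
s=manip.state();w,x,y,z=s["tool_rot"];M=R.from_quat([x,y,z,w]).as_matrix()
# arc offsets in feeder y/z, -> tool axes, steps of 0.1 rad
yd=np.array([.051,.9987,0]);zd=np.array([0,0,1.])
p=None
for a in np.arange(0,2.11,.1):
    q=.09*(yd*np.cos(a)+zd*np.sin(a))
    if p is not None: print("%.1f"%a,M.T@(q-p)*100, M.T@(q-.09*yd)*100)
    p=q
E
```

```text
time: 4.32
tool_pos: [0.566, 0.2096, 0.193]
tool_rot: [0.573, -0.55, 0.445, 0.415]
contact_force: [-2.6, -2.0, 4.8]
gripper_width: 0.108
0.1 [-0.87 -0.23 -0.05] [-0.87 -0.23 -0.05]
0.2 [-0.86 -0.23 -0.13] [-1.73 -0.47 -0.18]
0.3 [-0.84 -0.23 -0.22] [-2.57 -0.69 -0.4 ]
0.4 [-0.82 -0.22 -0.31] [-3.38 -0.92 -0.71]
0.5 [-0.78 -0.21 -0.39] [-4.16 -1.13 -1.1 ]
0.6 [-0.74 -0.2  -0.47] [-4.9  -1.33 -1.57]
0.7 [-0.69 -0.19 -0.54] [-5.6  -1.52 -2.12]
0.8 [-0.63 -0.17 -0.61] [-6.23 -1.69 -2.73]
0.9 [-0.57 -0.16 -0.68] [-6.8  -1.85 -3.41]
1.0 [-0.5  -0.14 -0.73] [-7.31 -1.99 -4.14]
1.1 [-0.43 -0.12 -0.78] [-7.74 -2.11 -4.92]
1.2 [-0.35 -0.1  -0.82] [-8.09 -2.2  -5.74]
1.3 [-0.27 -0.08 -0.85] [-8.37 -2.28 -6.59]
1.4 [-0.19 -0.05 -0.88] [-8.56 -2.33 -7.47]
1.5 [-0.1  -0.03 -0.89] [-8.66 -2.37 -8.36]
1.6 [-0.02 -0.01 -0.9 ] [-8.68 -2.37 -9.26]
1.7 [ 0.07  0.02 -0.9 ] [ -8.61  -2.36 -10.16]
1.8 [ 0.16  0.04 -0.89] [ -8.45  -2.32 -11.05]
1.9 [ 0.24  0.06 -0.86] [ -8.21  -2.26 -11.91]
2.0 [ 0.32  0.08 -0.84] [ -7.89  -2.17 -12.75]
2.1 [ 0.4   0.11 -0.8 ] [ -7.49  -2.07 -13.54]
```

Gripped (0.108 ≈ bar thickness). Following the arc, 0.1 rad per row.

```bash
python3 -m inch '[{"fingers":-1,"delta_pos":[-0.87,-0.23,-0.05],"twist":[0,0,0]},{"fingers":-1,"delta_pos":[-0.86,-0.23,-0.13],"twist":[0,0,0]},{"fingers":-1,"delta_pos":[-0.84,-0.23,-0.22],"twist":[0,0,0]},{"fingers":-1,"delta_pos":[-0.82,-0.22,-0.31],"twist":[0,0,0]},{"fingers":-1,"delta_pos":[-0.78,-0.21,-0.39],"twist":[0,0,0]}]'
python3 -m inch '[{"fingers":-1,"delta_pos":[-0.74,-0.20,-0.47],"twist":[0,0,0]},{"fingers":-1,"delta_pos":[-0.69,-0.19,-0.54],"twist":[0,0,0]},{"fingers":-1,"delta_pos":[-0.63,-0.17,-0.61],"twist":[0,0,0]},{"fingers":-1,"delta_pos":[-0.57,-0.16,-0.68],"twist":[0,0,0]},{"fingers":-1,"delta_pos":[-0.5,-0.14,-0.73],"twist":[0,0,0]}]'
```

```text
time: 4.95
tool_pos: [0.5653, 0.2004, 0.235]
tool_rot: [0.574, -0.548, 0.444, 0.416]
contact_force: [2.4, 5.3, -0.5]
gripper_width: 0.111
time: 5.58
tool_pos: [0.5638, 0.1728, 0.2705]
tool_rot: [0.576, -0.547, 0.442, 0.417]
contact_force: [-3.6, 12.0, 6.5]
gripper_width: 0.113
```

```bash
python3 -m inch '[{"fingers":-1,"delta_pos":[-0.43,-0.12,-0.78],"twist":[0,0,0]},{"fingers":-1,"delta_pos":[-0.35,-0.10,-0.82],"twist":[0,0,0]},{"fingers":-1,"delta_pos":[-0.27,-0.08,-0.85],"twist":[0,0,0]},{"fingers":-1,"delta_pos":[-0.19,-0.05,-0.88],"twist":[0,0,0]},{"fingers":-1,"delta_pos":[-0.10,-0.03,-0.89],"twist":[0,0,0]}]'
python3 - <<'E'
from h import *
print(manip.state()["joint_pos"].round(2),manip.state()["joint_efforts"].round(1))
for n in ["scene","side"]:
    F=viewer.grab_frame(n);x,y,w,h=(150,110,190,120)
    cv2.imwrite(f"pics/{n}2.png",cv2.resize(F["pixels"][y:y+h,x:x+w],None,fx=4,fy=4,interpolation=cv2.INTER_CUBIC))
E
```

```text
time: 6.2
tool_pos: [0.5636, 0.1282, 0.2874]
tool_rot: [0.576, -0.551, 0.441, 0.414]
contact_force: [4.0, 2.6, 6.7]
gripper_width: 0.107
[ 0.11 -0.26  1.83 -0.04  1.31 -1.4 ] [  0.6 -23.3 -32.6  -0.4   0.7  -0. ]
```

View pics/scene2.png

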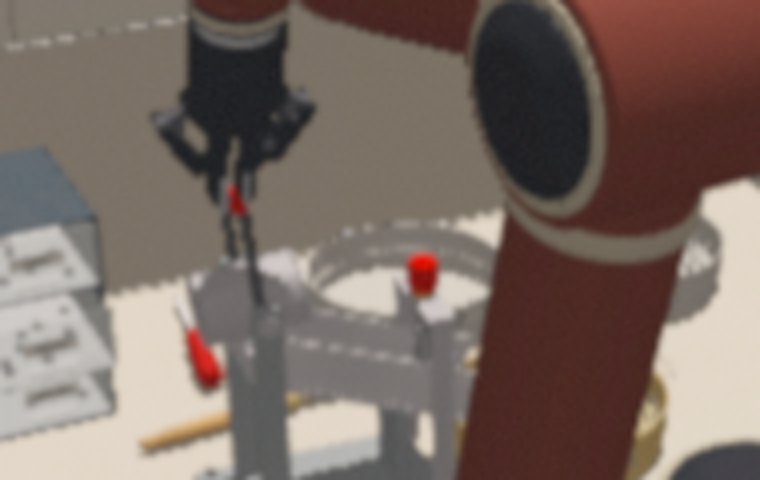

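The crop shows the bar at (237,200) held in the fingers, arms nearly vertical, pot lying about horizontal. Continuing to about 2.1 rad.

```bash
python3 -m inch '[{"fingers":-1,"delta_pos":[-0.02,-0.01,-0.9],"twist":[0,0,0]},{"fingers":-1,"delta_pos":[0.07,0.02,-0.9],"twist":[0,0,0]},{"fingers":-1,"delta_pos":[0.16,0.04,-0.89],"twist":[0,0,0]},{"fingers":-1,"delta_pos":[0.24,0.06,-0.86],"twist":[0,0,0]},{"fingers":-1,"delta_pos":[0.32,0.08,-0.84],"twist":[0,0,0]}]'
python3 -m inch '[{"fingers":-1,"delta_pos":[0.4,0.11,-0.8],"twist":[0,0,0]},{"fingers":-1,"delta_pos":[0,0,0],"twist":[0,0,0]},{"fingers":-1,"delta_pos":[0,0,0],"twist":[0,0,0]},{"fingers":-1,"delta_pos":[0,0,0],"twist":[0,0,0]}]'
python3 - <<'E'
from h import *
s=manip.state(); p=s["tool_pos"]-np.array([.566,.2096,.193]); print(np.arctan2(p[2],p[1]+.09), np.hypot(p[2],p[1]+.09))
for n in ["scene","side","wrist"]:
    F=viewer.grab_frame(n);x,y,w,h=(150,110,190,120)
    im=F["pixels"] if n=="wrist" else cv2.resize(F["pixels"][y:y+h,x:x+w],None,fx=4,fy=4,interpolation=cv2.INTER_CUBIC)
    cv2.imwrite(f"pics/{n}3.png",im)
E
```

```text
time: 6.92
tool_pos: [0.5601, 0.0822, 0.2767]
tool_rot: [0.573, -0.55, 0.444, 0.414]
contact_force: [1.0, -3.3, 8.1]
gripper_width: 0.115
time: 7.42
tool_pos: [0.5596, 0.0737, 0.2717]
tool_rot: [0.573, -0.55, 0.445, 0.414]
contact_force: [-0.3, -0.3, 1.6]
gripper_width: 0.111
2.09923872318835 0.0910744598174665
```

View pics/scene3.png

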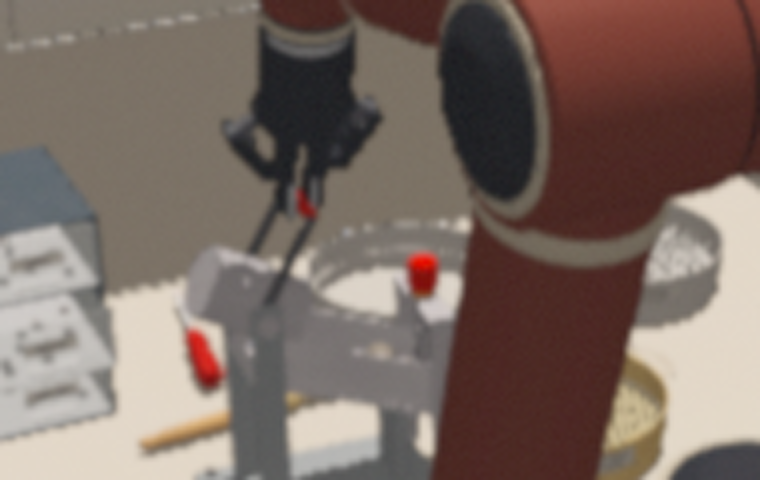

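View pics/side3.png

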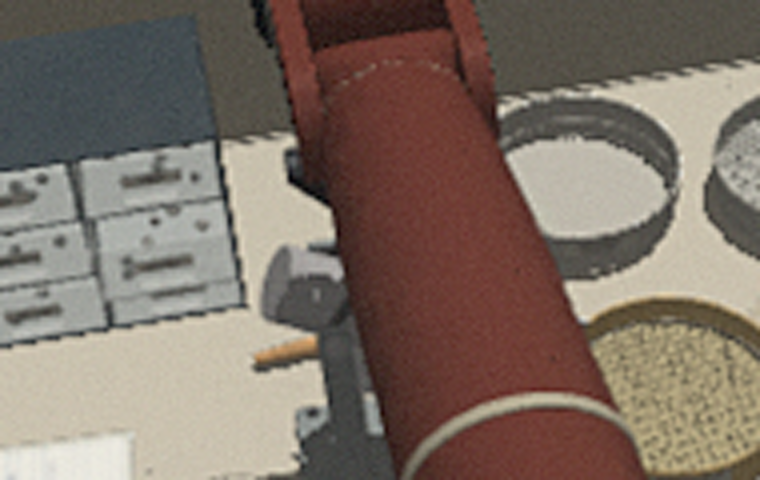

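View pics/wrist3.png

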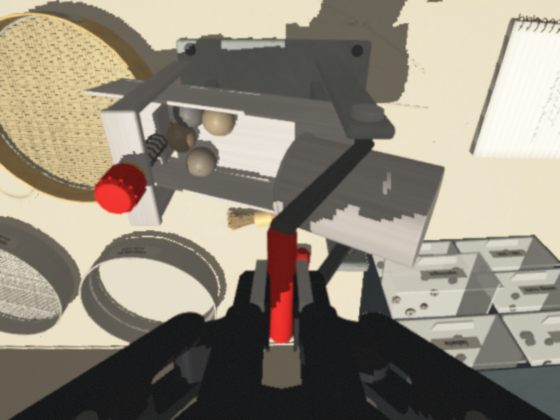

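```bash
python3 -m inch '[{"fingers":-1,"delta_pos":[0.2,0.05,-0.35],"twist":[0,0,0]},{"fingers":-1,"delta_pos":[0,0,0],"twist":[0,0,0]},{"fingers":-1,"delta_pos":[0,0,0],"twist":[0,0,0]},{"fingers":-1,"delta_pos":[0,0,0],"twist":[0,0,0]}]'; python3 - <<'E'
from h import *
F=viewer.grab_frame("wrist")
cv2.imwrite("pics/w4.png",cv2.resize(F["pixels"][60:220,80:300],None,fx=3.6,fy=3.6,interpolation=cv2.INTER_CUBIC))
E
```

```text
time: 8.07
tool_pos: [0.5593, 0.0703, 0.2692]
tool_rot: [0.573, -0.55, 0.445, 0.414]
contact_force: [-11.3, -0.1, 4.1]
gripper_width: 0.111
```

View pics/w4.png

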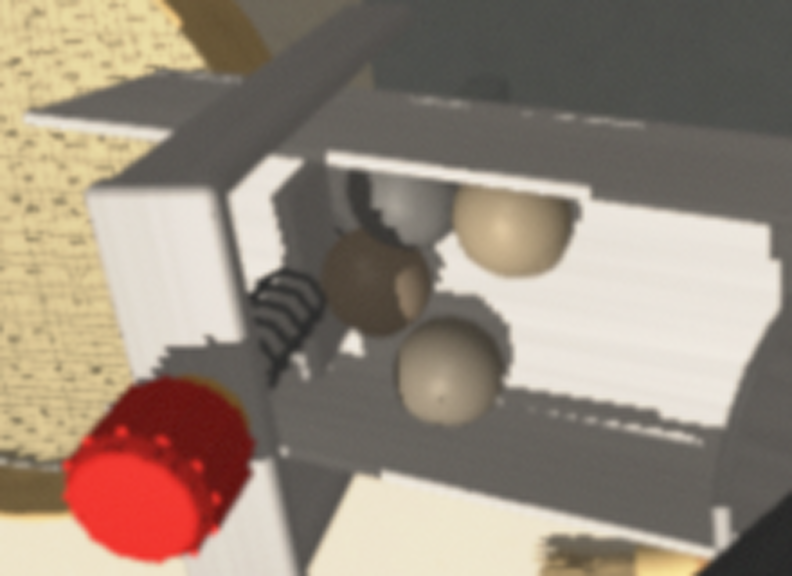

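All four pebbles show in the crop — (405,205), (513,230), (378,282), (448,370) — resting behind the closed gate blade. Reversing the arc.

```bash
python3 -m inch '[{"fingers":-1,"delta_pos":[-0.2,-0.05,0.35],"twist":[0,0,0]},{"fingers":-1,"delta_pos":[-0.4,-0.11,0.8],"twist":[0,0,0]},{"fingers":-1,"delta_pos":[-0.32,-0.08,0.84],"twist":[0,0,0]},{"fingers":-1,"delta_pos":[-0.24,-0.06,0.86],"twist":[0,0,0]},{"fingers":-1,"delta_pos":[-0.16,-0.04,0.89],"twist":[0,0,0]}]'
python3 -m inch '[{"fingers":-1,"delta_pos":[-0.07,-0.02,0.9],"twist":[0,0,0]},{"fingers":-1,"delta_pos":[0.02,0.01,0.9],"twist":[0,0,0]},{"fingers":-1,"delta_pos":[0.1,0.03,0.89],"twist":[0,0,0]},{"fingers":-1,"delta_pos":[0.19,0.05,0.88],"twist":[0,0,0]},{"fingers":-1,"delta_pos":[0.27,0.08,0.85],"twist":[0,0,0]}]'
python3 -m inch '[{"fingers":-1,"delta_pos":[0.35,0.1,0.82],"twist":[0,0,0]},{"fingers":-1,"delta_pos":[0.43,0.12,0.78],"twist":[0,0,0]},{"fingers":-1,"delta_pos":[0.5,0.14,0.73],"twist":[0,0,0]},{"fingers":-1,"delta_pos":[0.57,0.16,0.68],"twist":[0,0,0]},{"fingers":-1,"delta_pos":[0.63,0.17,0.61],"twist":[0,0,0]}]'
```

```text
time: 8.75
tool_pos: [0.5617, 0.1078, 0.2856]
tool_rot: [0.573, -0.551, 0.444, 0.413]
contact_force: [-11.3, -3.0, 7.9]
gripper_width: 0.111
time: 9.38
tool_pos: [0.5647, 0.1548, 0.2822]
tool_rot: [0.576, -0.55, 0.441, 0.414]
contact_force: [-12.4, 2.8, 14.9]
gripper_width: 0.111
time: 10.0
tool_pos: [0.5671, 0.1926, 0.2549]
tool_rot: [0.577, -0.549, 0.44, 0.415]
contact_force: [5.4, 10.0, 9.3]
gripper_width: 0.103
```

```bash
python3 -m inch '[{"fingers":-1,"delta_pos":[0.69,0.19,0.54],"twist":[0,0,0]},{"fingers":-1,"delta_pos":[0.74,0.2,0.47],"twist":[0,0,0]},{"fingers":-1,"delta_pos":[0.78,0.21,0.39],"twist":[0,0,0]},{"fingers":-1,"delta_pos":[0.82,0.22,0.31],"twist":[0,0,0]},{"fingers":-1,"delta_pos":[0.84,0.23,0.22],"twist":[0,0,0]}]'
python3 -m inch '[{"fingers":-1,"delta_pos":[0.86,0.23,0.13],"twist":[0,0,0]},{"fingers":-1,"delta_pos":[0.87,0.23,0.05],"twist":[0,0,0]},{"fingers":-1,"delta_pos":[0,0,0],"twist":[0,0,0]},{"fingers":-1,"delta_pos":[0,0,0],"twist":[0,0,0]}]'
python3 - <<'E'
from h import *
s=manip.state(); p=s["tool_pos"]-np.array([.566,.2096,.193]); print(np.arctan2(p[2],p[1]+.09), np.hypot(p[2],p[1]+.09))
E
```

```text
time: 10.62
tool_pos: [0.5649, 0.2095, 0.2098]
tool_rot: [0.573, -0.549, 0.445, 0.416]
contact_force: [-0.6, 2.0, 2.1]
gripper_width: 0.093
time: 11.12
tool_pos: [0.569, 0.2097, 0.2086]
tool_rot: [0.575, -0.552, 0.442, 0.411]
contact_force: [-35.0, -9.9, 57.7]
gripper_width: 0.009
0.1711453023506843 0.09139453508656985
```

The force rose to 58 N and the fingers read shut: the bar has slipped out, so they press on top of it. Backing off and looking.

```bash
python3 -m inch '[{"fingers":-1,"delta_pos":[-1.5,0,0],"twist":[0,0,0]},{"fingers":-1,"delta_pos":[-2.5,0,0],"twist":[0,0,0]},{"fingers":-1,"delta_pos":[-2,0,0],"twist":[0,0,0]},{"fingers":0.1,"delta_pos":[0,0,0],"twist":[0,0,0]}]'
python3 - <<'E'
from h import *
np.set_printoptions(precision=4,suppress=True)
F=viewer.grab_frame("wrist");cv2.imwrite("pics/w5.png",F["pixels"])
for b in blobs(F): print(b, cast(F,*b[1],.206))
F=viewer.grab_frame("scene");x,y,w,h=(150,110,190,120)
cv2.imwrite("pics/scene5.png",cv2.resize(F["pixels"][y:y+h,x:x+w],None,fx=4,fy=4,interpolation=cv2.INTER_CUBIC))
print([b for b in blobs(F)])
E
```

```text
time: 11.62
tool_pos: [0.5505, 0.2107, 0.2511]
tool_rot: [0.573, -0.55, 0.444, 0.415]
contact_force: [-0.4, -0.4, 0.4]
gripper_width: 0.199
(array([271, 216,  19,  67, 904], dtype=int32), array([280.4535, 251.6493]), array([0.5709, 0.2096, 0.2099])) [0.5744 0.2095 0.206 ]
(array([198, 286,  16,  31, 375], dtype=int32), array([206.3707, 299.5627]), array([0.8176, 0.0875, 0.0238])) [0.6148 0.1563 0.206 ]
[(array([350, 149,   8,   6,  35], dtype=int32), array([352.9714, 151.8571]), array([ 0.6558, -0.5001,  0.1552])), (array([253, 174,   6,   9,  44], dtype=int32), array([255.2955, 177.7045]), array([ 0.5393, -0.0267,  0.204 ])), (array([183, 185,   4,   7,   9], dtype=int32), array([184.2222, 187.4444]), array([0.5726, 0.2092, 0.2077])), (array([198, 194,   6,  12,  40], dtype=int32), array([200.375, 199.55 ]), array([0.776 , 0.0915, 0.0238]))]
```

View pics/w5.png

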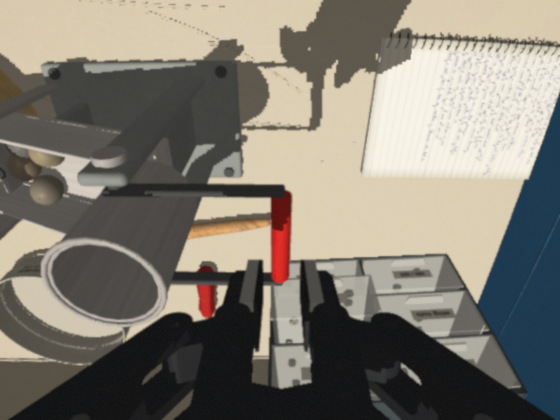

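View pics/scene5.png

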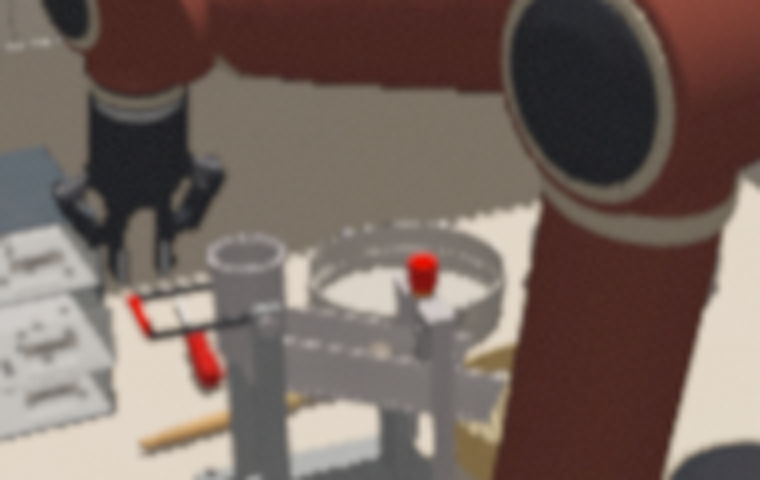

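Wrist view: pot upright and empty at (107,280), and pebbles in the chute at (20–45,155–190). The bar's top is at z 0.210, y 0.2095, and its scene pixel (184.2,187.4) matches the start, so the pot is back on its stop. Now over the pot to the knob, with the tool straightened.

```bash
python3 -m inch '[{"fingers":0.2,"delta_pos":[-4,0,0],"twist":[0,0,0]},{"fingers":0.2,"delta_pos":[-1,0,-1],"twist":[0,0,0]},{"fingers":0.2,"delta_pos":[0,0,-5],"twist":[0,0,0]},{"fingers":0.2,"delta_pos":[0,0,-5],"twist":[0,0,0]},{"fingers":0.2,"delta_pos":[0,0,-5],"twist":[0,0,0]}]'
python3 -m inch '[{"fingers":0.2,"delta_pos":[0,0,-5],"twist":[0,0,0]},{"fingers":0.2,"delta_pos":[0,0,-3],"twist":[0,0,0]},{"fingers":0.2,"delta_pos":[0,0,0],"twist":[0,0,7.5]},{"fingers":0.2,"delta_pos":[0,0,0],"twist":[0,0,7.5]},{"fingers":0.2,"delta_pos":[0,0,0],"twist":[0,0,0]}]'
cat > look.py <<'E'
from h import *
import sys
np.set_printoptions(precision=4,suppress=True)
F=viewer.grab_frame("wrist");cv2.imwrite(sys.argv[1],F["pixels"]);np.save(sys.argv[1][:-3]+"npy",F,allow_pickle=True)
for b in blobs(F,40): print(b, cast(F,*b[1],.2105))
print(manip.state()["joint_pos"],tipto([0,0,0])[1].as_matrix(),manip.state()["gripper_width"])
E
python3 look.py pics/w6.png
```

```text
time: 12.35
tool_pos: [0.5277, 0.0496, 0.2957]
tool_rot: [0.572, -0.549, 0.446, 0.416]
contact_force: [0.7, -0.1, -0.4]
gripper_width: 0.601
time: 12.98
tool_pos: [0.5246, -0.0291, 0.2953]
tool_rot: [0.513, -0.485, 0.514, 0.487]
contact_force: [-0.1, 0.1, -0.6]
gripper_width: 0.601
(array([265, 228,  35,  34, 851], dtype=int32), array([281.6052, 244.6193]), array([ 0.5471, -0.0295,  0.2104])) [ 0.5469 -0.0295  0.2105]
[-0.1968 -0.2178  1.7615  0.0001  1.5996 -1.7133] [[-0.0017 -0.9985  0.0543]
 [ 0.0005  0.0543  0.9985]
 [-1.      0.0017  0.0004]] 0.5978296917281968
```

View pics/w6.png

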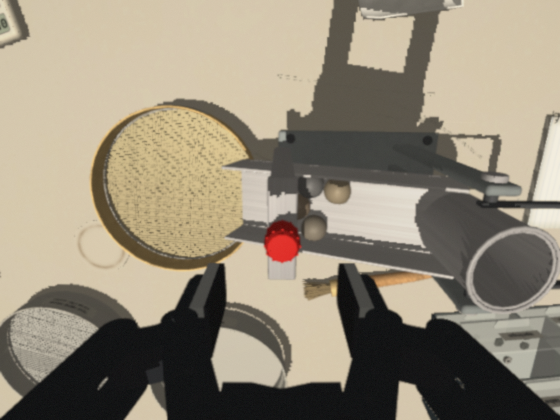

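Knob at (282,244), centred between the fingers; top at (0.547,-0.030,0.210), agreeing with the two-view (0.550,-0.031). Pot upright and empty at (510,270). Aligning, then descending.

```bash
python3 -m inch '[{"fingers":0.2,"delta_pos":[1,-2.4,0],"twist":[0,0,0]},{"fingers":0.2,"delta_pos":[3,0,0],"twist":[0,0,0]},{"fingers":0.2,"delta_pos":[2,0,0],"twist":[0,0,0]},{"fingers":0.2,"delta_pos":[0,0,0],"twist":[0,0,0]}]'
python3 look.py pics/w7.png
python3 - <<'E'
from h import *
a=np.load("pics/w6.npy",allow_pickle=True).item();b=np.load("pics/w7.npy",allow_pickle=True).item()
B=blobs(b,40)[0][1]; print(tri([(a,281.6,244.6),(b,B[0],B[1])]),tipto([.549,-.030,.184])[0])
E
```

```text
time: 13.52
tool_pos: [0.5463, -0.0293, 0.2351]
tool_rot: [0.513, -0.485, 0.514, 0.487]
contact_force: [0.9, 0.3, 0.9]
gripper_width: 0.598
(array([260, 260,  33,  17, 320], dtype=int32), array([276.9875, 267.9406]), array([ 0.5551, -0.0314,  0.2108])) [ 0.5554 -0.0317  0.2105]
[-0.1897 -0.1342  1.785   0.0001  1.4918 -1.7067] [[-0.0009 -0.9985  0.0539]
 [ 0.0002  0.0539  0.9985]
 [-1.      0.0009  0.0002]] 0.6001003589554037
(array([ 0.49997021, -0.0274104 ,  0.31540615]), [np.float64(0.00011221340157428379), np.float64(0.00011221340157426147)]) [ 5.29403137 -0.18254846 -0.03853267]
```

View pics/w7.png

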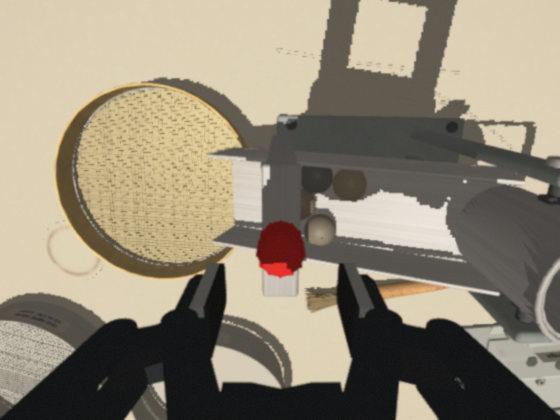

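The knob at (281,250) is now shaded by the gripper and my mask caught only its lit sliver, so that triangulation (z 0.315) is invalid. Redoing it with a looser mask, using depth to select the top face.

```bash
python3 - <<'E'
from h import *
np.set_printoptions(precision=4,suppress=True)
C=[]
for n in ("w6","w7"):
    F=np.load(f"pics/{n}.npy",allow_pickle=True).item()
    h=cv2.cvtColor(F["pixels"],cv2.COLOR_BGR2HSV); m=((h[...,0]<8)|(h[...,0]>172))&(h[...,1]>170)&(h[...,2]>50); m[:,:240]=0;m[:,320:]=0;m[:190]=0;m[300:]=0
    px=np.argwhere(m); P=np.array([dep(F,u,v) for v,u in px]); t=P[:,2]>.2085
    Q=P[t]; (cu,cv),r=cv2.minEnclosingCircle(px[t][:,::-1].astype(np.float32))
    (wx,wy),wr=cv2.minEnclosingCircle(Q[:,:2].astype(np.float32))
    print(n,len(px),t.sum(),Q.mean(0),(cu,cv,r),"world circle",wx,wy,wr); C.append((F,cu,cv))
p,r=tri(C);print("top by 2 wrist views",p,r)
E
```

```text
w6 1110 742 [ 0.5471 -0.0292  0.2133] (282.28436279296875, 243.2439422607422, 17.802547454833984) world circle 0.5026201605796814 -0.027685929089784622 0.05757490545511246
w7 1998 1337 [ 0.5475 -0.0293  0.2122] (280.1415100097656, 253.21697998046875, 23.61715316772461) world circle 0.5139389038085938 -0.02798224799335003 0.0471646785736084
top by 2 wrist views [ 0.5343 -0.0287  0.2365] [np.float64(0.00017675554361750034), np.float64(0.00017675554361750825)]
```

Both top-face means agree at (0.547,-0.029). The two wrist places are too close together for a good height, but the scene/side cameras gave knob centre z 0.197, consistent with a top at about 0.211. The target is centred, so I descend 5.1 cm.

```bash
python3 -m inch '[{"fingers":0.2,"delta_pos":[1.5,-0.1,-0.05],"twist":[0,0,0]},{"fingers":0.2,"delta_pos":[2,0,0],"twist":[0,0,0]},{"fingers":0.2,"delta_pos":[1.5,0,0],"twist":[0,0,0]},{"fingers":0.2,"delta_pos":[0,0,0],"twist":[0,0,0]}]'
python3 -m inch '[{"fingers":-1,"delta_pos":[0,0,0],"twist":[0,0,0]},{"fingers":-1,"delta_pos":[0,0,0],"twist":[0,0,0]},{"fingers":-1,"delta_pos":[0,0,0],"twist":[0,0,0]},{"fingers":-1,"delta_pos":[0,0,0],"twist":[0,0,0]},{"fingers":-1,"delta_pos":[0,0,0],"twist":[0,0,0]}]'
python3 look.py pics/w8.png
```

```text
time: 14.08
tool_pos: [0.5478, -0.03, 0.1851]
tool_rot: [0.512, -0.485, 0.514, 0.488]
contact_force: [-0.3, 0.6, -0.3]
gripper_width: 0.604
time: 14.7
tool_pos: [0.5495, -0.03, 0.1886]
tool_rot: [0.514, -0.487, 0.513, 0.486]
contact_force: [-0.8, 2.3, 4.9]
gripper_width: 0.275
(array([377, 390,  16,  28, 260], dtype=int32), array([383.85  , 404.1654]), array([0.8269, 0.0788, 0.023 ])) [0.6087 0.0154 0.2105]
[-0.1901 -0.0965  1.8318  0.0006  1.4048 -1.7072] [[ 0.0016 -0.9985  0.0538]
 [ 0.0003  0.0538  0.9986]
 [-1.     -0.0015  0.0004]] 0.2774679059831638
```

View pics/w8.png

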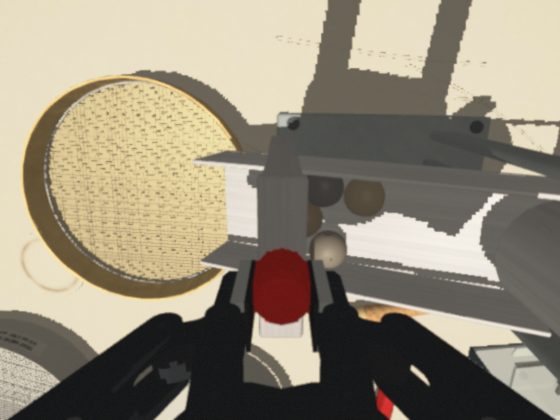

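Knob at (281,287) is clasped between the pads (opening 0.277 ≈ knob diameter), sieve still empty. Lifting straight up.

```bash
python3 -m inch '[{"fingers":-1,"delta_pos":[-1,0,0],"twist":[0,0,0]},{"fingers":-1,"delta_pos":[-1,0,0],"twist":[0,0,0]},{"fingers":-1,"delta_pos":[-1,0,0],"twist":[0,0,0]},{"fingers":-1,"delta_pos":[-1,0,0],"twist":[0,0,0]},{"fingers":-1,"delta_pos":[-1,0,0],"twist":[0,0,0]}]'
python3 -m inch '[{"fingers":-1,"delta_pos":[-0.5,0,0],"twist":[0,0,0]},{"fingers":-1,"delta_pos":[-0.3,0,0],"twist":[0,0,0]},{"fingers":-1,"delta_pos":[0,0,0],"twist":[0,0,0]}]'
```

```text
time: 15.38
tool_pos: [0.5493, -0.03, 0.2349]
tool_rot: [0.514, -0.486, 0.513, 0.487]
contact_force: [8.4, 1.9, -10.2]
gripper_width: 0.275
time: 15.75
tool_pos: [0.5493, -0.03, 0.2408]
tool_rot: [0.513, -0.486, 0.513, 0.487]
contact_force: [10.7, 1.3, -14.8]
gripper_width: 0.273
```

```bash
python3 -m inch '[{"fingers":-1,"delta_pos":[-0.3,0,0],"twist":[0,0,0]},{"fingers":-1,"delta_pos":[0,0,0],"twist":[0,0,0]},{"fingers":-1,"delta_pos":[0,0,0],"twist":[0,0,0]},{"fingers":-1,"delta_pos":[0,0,0],"twist":[0,0,0]}]'
python3 look.py pics/w9.png
python3 - <<'E'
from h import *
F=viewer.grab_frame("scene");x,y,w,h=(150,110,190,120)
cv2.imwrite("pics/scene9.png",cv2.resize(F["pixels"][y:y+h,x:x+w],None,fx=4,fy=4,interpolation=cv2.INTER_CUBIC))
E
```

```text
time: 16.25
tool_pos: [0.5491, -0.03, 0.2409]
tool_rot: [0.513, -0.485, 0.513, 0.487]
contact_force: [16.0, 1.6, -24.4]
gripper_width: 0.276
[-0.1904 -0.1311  1.7756  0.0011  1.4992 -1.7072] [[-0.0019 -0.9985  0.054 ]
 [ 0.0015  0.054   0.9985]
 [-1.      0.0019  0.0014]] 0.2748111525878258
```

View pics/w9.png

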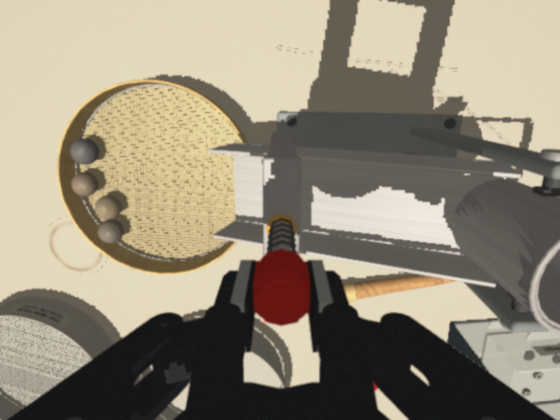

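View pics/scene9.png

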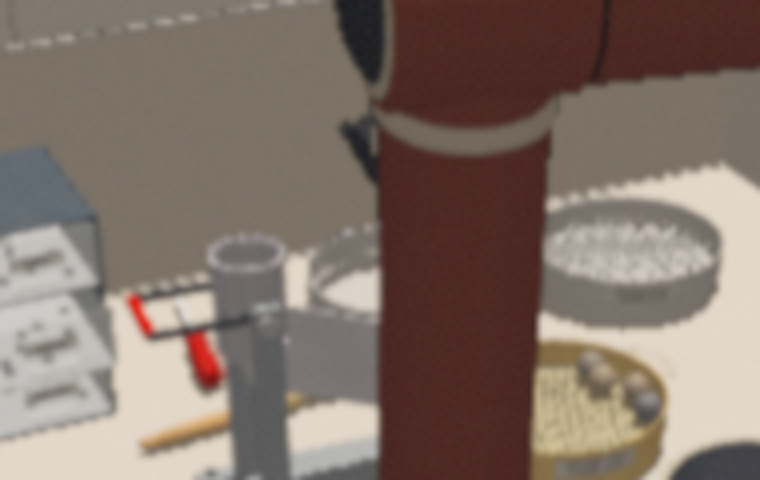

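All four pebbles lie in the sieve at (85,150), (83,184), (107,208) and (110,232), the chute is empty, and the pot is upright. Commanding more lift added force but no height, so the plunger is on its stop. One settle check, then handing in.

```bash
python3 -m inch '[{"fingers":-1,"delta_pos":[0,0,0],"twist":[0,0,0]},{"fingers":-1,"delta_pos":[0,0,0],"twist":[0,0,0]},{"fingers":-1,"delta_pos":[0,0,0],"twist":[0,0,0]},{"fingers":-1,"delta_pos":[0,0,0],"twist":[0,0,0]}]' && python3 -c "
from plant import manip
print(manip.job_done())"
```

```text
time: 16.85
tool_pos: [0.5491, -0.0299, 0.2409]
tool_rot: [0.513, -0.485, 0.513, 0.487]
contact_force: [16.5, 1.3, -24.7]
gripper_width: 0.279
the job is handed in; nothing more can be done
None
```

The job is done and handed in at 16.9 s. I tipped the pot to about 2.1 rad and saw all four pebbles behind the closed gate. I then stood the pot upright and pulled the knob up 52 mm to its stop. The arm is still gripping it and holding the plunger up.

**Last checks:**
- **Pebbles:** the last pictures show all four in the sieve and the chute empty.
- **Pot:** it stands upright and empty. Its bar matched its starting position within about 1 mm when I let go of it.
- **Plunger:** the last 3 mm of commanded lift raised the force by about 10 N but not the height. The height then stayed the same over the next 0.6 s.
- **Jar and tins:** the arm went nowhere near them, but I took no final picture to check their positions.

**What went wrong:**
- **Bar slipped:** near the end of the return, the bar slipped out of the fingers. The closed fingertips then pressed on it with about 58 N down (68 N in all) until I backed off. That pressed the pot onto its stop. It stayed under the 120 N wrist limit, and I believe only the fingertips touched, so the 40 N limit on the arm and gripper body should not apply.
- **Bad height readings:** two attempts to measure the knob's height from the wrist camera were unusable. I relied on the fixed cameras and the depth readings instead.
- **Side force:** a steady sideways force of about 16 N remained while holding the knob.

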